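# Lay out the weighing and sampling corner

## Robot

A 6-joint arm with a two-finger parallel gripper is mounted at the origin on the work surface. World frame = base frame: x ahead of the robot, y to its left, z up, the work surface at z = 0. Lengths are in m, angles in rad, forces in N, time in s.
With the tool pointing down it reaches from about 0.4 to 0.925 m from the base axis. Payload 3.4 kg.
Tool frame: the origin (TCP) lies midway between the tips of the shut fingers; the grasp point (between the pads) lies bot.tcp_to_grasp behind it (bot.tcp_to_grasp is the distance from the TCP to the grasp point, in m); z points along the fingers, y is the line along which they close (so a half turn about z gives the same grasp; the last joint's range is limited). The gripper opens to 85 mm and grips with 20 to 120 N. Pads are 22 mm wide; open, the fingers measure 114 mm over their backs; the gripper's body (76 mm by 85 mm) begins 54 mm behind the grasp point. The pads swing forward as they close: fully open they stand 13 mm farther back than shut.
Start: joints at [-1.175, 0.307, 1.506, -0, 1.328, -0.073], TCP at [0.26, -0.513, 0.231] pointing down, gripper open.
Joint ranges: [-3.12, 3.12], [-1.05, 2.28], [0.14, 2.33], [-1.42, 4.57], [0.1, 2.73], [-2.68, 2.68]. Speed limits (rad/s): [2.57, 2.57, 3.14, 3.14, 3.14, 3.14].

## Interface

Orientations are given as a rotation vector (axis times angle).
In Python, from rig import bot gives the robot as it stands. The module is installed in compiled form; this text tells all that it offers.
- The arm moves only by the tool step_arm, never from a script. Its argument "rows" is a list that holds one entry, the list of rows, each a list of 7 numbers: the shift along the world's x, y, z in cm, then the turn, a rotation vector about the world's x, y, z in rad, then the closure in counts, from 0 (fully open) to 255 (shut). A call has 1 to 12 rows; each row is the pose to reach, as a shift and turn from the pose commanded when the call began; what a row does not reach only later rows make up. A row lasts 1/8 s, in which the tool goes at most 62.5 mm and 10.7 degrees, less where a joint would pass 70% of its speed; a pose out of reach is approached as far as the arm can. A call with a gripper value outside its range is refused whole. The fingers move at their own pace and stop on an object; the grip force is fixed at half the most. Time passes only in rows, so rows that repeat a pose let the fingers close. It gives the time, the measured TCP pose, the force, the opening and the grip force at its end, in the units of the state.
- bot.get_state(): the state, without advancing time (a new reading comes with each control period).
- bot.get_image(name): name is "scene" or "top" or "wrist"; returns the picture (384x512x3 uint8, blue, green, red); there is no depth.
- bot.calibration(name): a dict with "fx", "fy", "cx", "cy" (pixels), "camera_from_world" (4x4, takes a point from world to camera coordinates). Camera axes: x right, y down, z forward; pixel columns grow to the right and rows downward; lengths in m; the calibration is good to about 2 mm. A picture is of the moment at which its call begins: read the wrist's pose just before it. calibration takes no time and is no camera call; for the wrist camera it gives the pose at the moment of the call.
- bot.sign_off(): hands the job in; it is judged then, once.
The state is a dict: "time_s": time; "joint_positions": joint angles; "joint_velocities": joint speeds; "joint_torque": joint torques, N m; "tool_pos": TCP position; "tcp_rot": TCP orientation; "ft_force": force on the tool from outside, world axes, zero at the start; "wrist_torque": the same for the moment, N m; "grip_width": opening from 0.0 (shut) to 1.0 (fully open); "grip_force": force on a finger pad.
Only numpy, scipy, OpenCV 4.12 (cv2) and the standard library are available. Lean on these libraries where they do the work, as an engineer would, in place of code of your own. Each camera call takes 0.05 s, during which the arm holds its last target. There are 200 camera calls.

## Task

Set out the sampling corner for the next specimen: put the aluminium dish in the middle of the balance's pan and stand the steel check weight in the middle of the dish; in the three-compartment tray stand the wide jar in the end compartment next to the balance, the tall bottle in the end compartment farthest from it, and the slim vial between them, each upright and in the middle of its compartment. Leave the wash bottle, brush and beaker where they are.

Things in the scene. Friction and masses are not known exactly. Their poses are not given: they have to be found in the camera images.
- balance: Fixed bench balance: grey housing 160 mm (its x) by 150 mm (y), top 40 mm above the bench, dark display strip along its -x (robot side) edge; round steel pan 100 mm across, flat top 52 mm above the bench. Origin: on the bench under the pan's centre (housing reaches 100 mm to -x, 60 mm to +x). Stands left (y > 0) or right (y < 0), the tray on the other side; yaw up to 0.25 rad.
- tray: Fixed shallow grey tray, aluminium walls, 92 mm (its x) by 268 mm (y), three equal compartments in a row: centres at y = +88, 0, -88 mm, each 84 by 84 mm inside. Floor 3 mm above the bench; walls and dividers 4 mm thick, tops 12 mm above the bench. Origin: centre of its underside. Its +y end is the left one seen from the robot; yaw up to 0.2 rad. Balance on the other side.
- dish: Round open aluminium weighing dish, outer diameter 64 mm, 14 mm high, walls 3 mm, floor 3 mm thick, flat bottom, 50 g. Origin: centre of its underside, z up. Best gripped across its full diameter.
- weight: Steel check weight, about 200 g, 50 mm high: cylinder 28 mm across up to 36 mm high, then a narrow neck and a knob 22 mm across (43 to 49 mm high). Origin: centre of its underside, z up.
- jar: Wide squat amber glass jar with black cap, 58 mm across, straight-sided up to 44 mm, cap 54 mm across from 46 mm to its top at 60 mm. Origin: centre of its underside, z up.
- flask: Tall amber glass bottle with a narrower neck and a black cap, body 44 mm across, 95 mm high in all, straight-sided up to 50 mm. Origin: centre of its underside, z up.
- vial: Slim amber glass vial with black cap, 25 mm across, straight-sided up to 44 mm, cap 23 mm across from 46 mm to its top at 60 mm. Origin: centre of its underside, z up.
- wash_bottle: Bystander: white plastic wash bottle with a green cap and spout, 62 mm across, 158 mm high, standing beyond the work. Origin: centre of its underside.
- brush: Bystander: wooden scrubbing brush lying bristles down, 50 by 130 by 40 mm, beyond the work. Origin: centre of its underside.
- beaker: Bystander: open white beaker, 68 mm across, 85 mm high, at the right of the work. Origin: centre of its underside.
Things that resemble listed ones, but are neither listed nor needed, are in the scene too. Leave any blue or red look-alike of the jar alone.

How it is judged:
At the end, for the whole second after the job is handed in: Dish flat on the pan, within 12 mm of its centre; weight on the dish's floor within 14 mm of its centre; jar (end next to the balance), vial (middle) and bottle (far end) on the tray's floor within 15 mm of their compartments' centres; all upright within 0.1 rad, released, at rest (horizontal distance between dish and balance below 0.012 m and z of dish in the frame of balance between 0.048 and 0.056 m and horizontal distance between weight and dish below 0.014 m and z of weight in the frame of dish between 0 and 0.006 m and z of jar in the frame of tray between -0.001 and 0.007 m and z of flask in the frame of tray between -0.001 and 0.007 m and z of vial in the frame of tray between -0.001 and 0.007 m and x of vial in the frame of tray between -0.015 and 0.015 m and y of vial in the frame of tray between -0.015 and 0.015 m and ((world y of balance above 0 m and x of jar in the frame of tray between -0.015 and 0.015 m and y of jar in the frame of tray between 0.073 and 0.103 m and x of flask in the frame of tray between -0.015 and 0.015 m and y of flask in the frame of tray between -0.103 and -0.073 m) or (world y of balance below 0 m and x of jar in the frame of tray between -0.015 and 0.015 m and y of jar in the frame of tray between -0.103 and -0.073 m and x of flask in the frame of tray between -0.015 and 0.015 m and y of flask in the frame of tray between 0.073 and 0.103 m)) and angle between each of dish, weight, jar, flask, vial's own z axis and vertical below 0.1 rad and linear speed of each of dish, weight, jar, flask, vial below 0.02 m/s); the robot touches nothing.
It fails at once if the wash bottle is moved by more than 25 mm or tipped (distance of wash_bottle from where it was at the start of the episode above 0.025 m or angle between wash_bottle's own z axis and vertical above 0.4 rad).
It fails at once if the brush is moved by more than 25 mm or tipped (distance of brush from where it was at the start of the episode above 0.025 m or angle between brush's own z axis and vertical above 0.4 rad).
It fails at once if the beaker is moved by more than 25 mm or tipped (distance of beaker from where it was at the start of the episode above 0.025 m or angle between beaker's own z axis and vertical above 0.4 rad).
It also fails if it takes over 125 s, if anything falls off the work surface, if the arm or the gripper's body presses on something with over 40 N, if the wrist force passes 120 N, or if a joint passes its speed limit or range.

## Working session

There is one attempt and no reset: what is moved stays moved. The work goes in short steps, Python scripts to look and compute and a tool call to move; the robot and the scene stay as the last step left them, time stands still between calls to the robot, and variables do not carry over. Pictures are saved under pics/ and viewed, at most 14 in all, crops included, and the job is handed in when it is done.

Besides the shell and the picture viewer there is one more tool, called after ">>>" by a JSON object that holds its "method" and its "body", one argument or row to a line. step_arm: Moves the arm, as the interface text tells. Its arguments: {"type":"object","properties":{"rows":{"type":"array"}},"required":["rows"]}

```bash
mkdir -p pics; ls; python3 - <<'E'
from rig import bot
import cv2
print(bot.get_state(), bot.tcp_to_grasp)
for n in("scene","top"):
    im=bot.get_image(n); cv2.imwrite(f"pics/{n}0.png",im); c=bot.calibration(n); print(n,c)
E
```

```text
pics
{'time_s': 0.0, 'joint_positions': array([-1.17548060e+00,  3.07574360e-01,  1.50768592e+00,  5.64659950e-06,
        1.32842770e+00, -7.34849823e-02]), 'joint_velocities': array([ 2.10401154e-03, -1.00251445e-04, -2.60970069e-04,  5.43691402e-05,
       -2.11776686e-04,  9.64312516e-04]), 'joint_torque': array([ 1.61115663e-04, -4.57540655e+01, -2.51909709e+01,  7.97840880e-05,
        1.32801870e-02,  3.04346372e-06]), 'tool_pos': array([ 0.2595059 , -0.51230768,  0.23037556]), 'tcp_rot': array([-3.05366991e+00, -7.29182950e-01,  5.18503815e-04]), 'ft_force': array([-0.35892695,  0.32059825, -0.54420216]), 'wrist_torque': array([-0.03097986,  0.04253704,  0.01963718]), 'grip_force': 0.0, 'grip_width': 0.9997316971455823} 0.0187
scene {'fx': 421.88842358703306, 'fy': 421.88842358703306, 'cx': 250.99656543736162, 'cy': 193.88817339408652, 'camera_from_world': array([[-0.6308681 ,  0.77569043, -0.01760131,  0.4305366 ],
       [ 0.53776791,  0.42078836, -0.73057705, -0.24462101],
       [-0.5592952 , -0.47036317, -0.68260338,  1.38393529],
       [ 0.        ,  0.        ,  0.        ,  1.        ]])}
top {'fx': 449.60356407746, 'fy': 449.60356407746, 'cx': 252.5777241961591, 'cy': 193.95188200664936, 'camera_from_world': array([[-0.0644509 , -0.9979103 , -0.00459565, -0.05231558],
       [-0.97014185,  0.06373515, -0.23401415,  0.55604787],
       [ 0.23381804, -0.01062399, -0.97222233,  1.20039419],
       [ 0.        ,  0.        ,  0.        ,  1.        ]])}
```

View pics/top0.png

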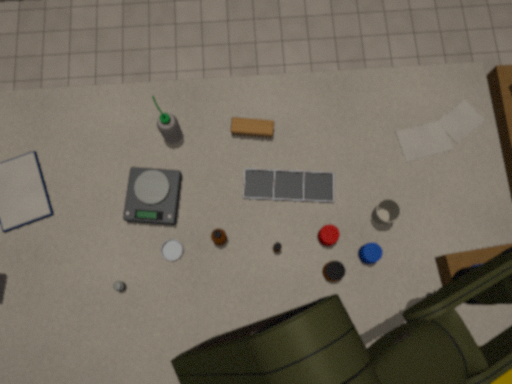

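View pics/scene0.png

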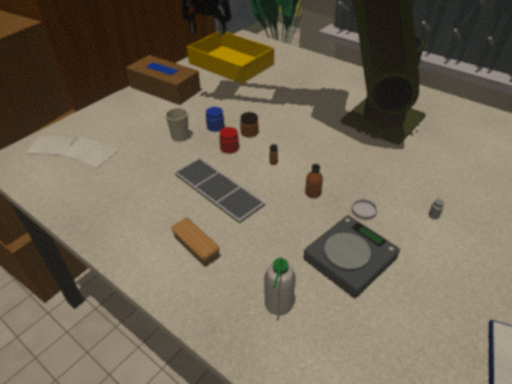

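Top view: balance is left (pan at 151,187), so the jar goes in the tray's left compartment (259,184), the vial in the middle and the bottle at the right (319,187). Dish is at (172,250), weight (119,286), bottle (219,237), vial (277,247). There are three jar candidates: black-capped amber (334,271), red (329,235) and blue (370,253). The black-capped one fits; I'll confirm it in an enlarged crop.

```bash
cat > h.py <<'E'
import numpy as np, cv2
from rig import bot
def ray(c,uv,z):
    """pixel -> world point on plane z"""
    T=np.linalg.inv(c["camera_from_world"]); d=T[:3,:3]@[(uv[0]-c["cx"])/c["fx"],(uv[1]-c["cy"])/c["fy"],1]
    o=T[:3,3]; return o+d*(z-o[2])/d[2]
def proj(c,p):
    q=c["camera_from_world"]@np.r_[p,1]; return np.array([c["fx"]*q[0]/q[2]+c["cx"],c["fy"]*q[1]/q[2]+c["cy"]])
E
python3 - <<'E'
from h import *
im=cv2.imread("pics/top0.png"); c=bot.calibration("top")
cv2.imwrite("pics/crop0.png",cv2.resize(im[150:300,100:400],None,fx=2.6,fy=2.6,interpolation=cv2.INTER_CUBIC))
for n,uv,z in [("pan",(151,187),.052),("dish",(172,250),.014),("weight",(119,286),.049),("flask",(218,233),.095),("vial",(277,247),.06),("jar",(334,271),.06),("trayL",(259,184),.003),("trayM",(289,185.5),.003),("trayR",(319,187),.003),("red",(329,235),.06),("blue",(370,253),.06),("brush",(252,127),.04),("wash",(165,120),.15),("beaker",(387,208),.085)]:
    print(n,ray(c,uv,z).round(3))
E
```

```text
pan [0.594 0.2   0.052]
dish [0.415 0.151 0.014]
weight [0.322 0.291 0.049]
flask [0.443 0.012 0.095]
vial [ 0.399 -0.146  0.06 ]
jar [ 0.324 -0.295  0.06 ]
trayL [ 0.596 -0.11   0.003]
trayM [ 0.585 -0.199  0.003]
trayR [ 0.575 -0.287  0.003]
red [ 0.422 -0.292  0.06 ]
blue [ 0.366 -0.399  0.06 ]
brush [ 0.763 -0.1    0.04 ]
wash [0.755 0.138 0.15 ]
beaker [ 0.483 -0.454  0.085]
```

View pics/crop0.png

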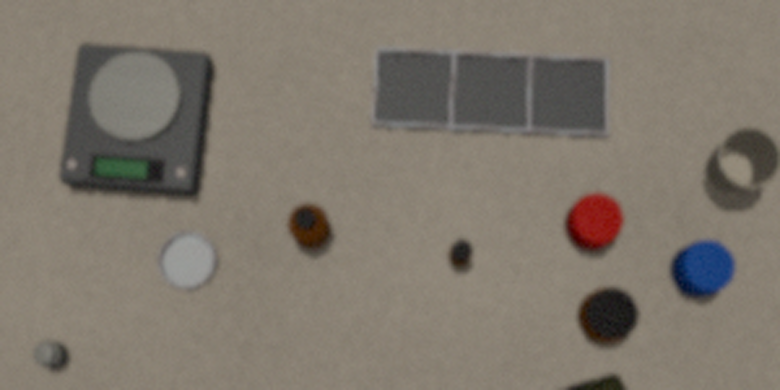

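Crop: the black-capped amber jar is at about (334,271), with the red and blue look-alikes separate. The black one is the target. Next I refine the centres with masks.

```bash
cat > m.py <<'E'
from h import *
im=cv2.imread("pics/top0.png"); c=bot.calibration("top")
hsv=cv2.cvtColor(im,cv2.COLOR_BGR2HSV); V=hsv[...,2]; S=hsv[...,1]
def blob(mask,uv,r):
    m=np.zeros_like(mask); x,y=uv; m[y-r:y+r,x-r:x+r]=mask[y-r:y+r,x-r:x+r]
    k=max(cv2.findContours(m,cv2.RETR_EXTERNAL,cv2.CHAIN_APPROX_NONE)[0],key=cv2.contourArea); return k
u8=lambda b:(b*255).astype(np.uint8)
for n,mask,uv,r,z in [("pan",V>125,(151,187),24,.052),("dish",V>165,(172,250),18,.010),("jarcap",(V<60)&(S<150),(334,269),16,.06),("flaskcap",(V<65)&(S<120),(217,233),8,.095),("vialcap",(V<70),(277,246),9,.06),("weight",abs(im.astype(int)-im[286,100].astype(int)).sum(2)>60,(119,286),12,.03),
  ("tL",V<100,(259,184),20,.006),("tM",V<100,(289,185),20,.006),("tR",V<100,(319,187),20,.006)]:
    k=blob(u8(mask),uv,r); P=np.array([ray(c,p[0],z)[:2] for p in k],np.float32); (a,rad)=cv2.minEnclosingCircle(P); q=cv2.minAreaRect(P)
    print(n,"circ",np.round(a,4),"D",round(2*rad,4),"rect",np.round(q[0],4),np.round(q[1],4),round(q[2],1))
E
python3 m.py
```

```text
pan circ [0.5957 0.1986] D 0.0905 rect [0.5944 0.1979] [0.0858 0.0882] 35.4Traceback (most recent call last):
  File "m.py", line 10, in <module>
    k=blob(u8(mask),uv,r); P=np.array([ray(c,p[0],z)[:2] for p in k],np.float32); (a,rad)=cv2.minEnclosingCircle(P); q=cv2.minAreaRect(P)
  File "m.py", line 6, in blob
    k=max(cv2.findContours(m,cv2.RETR_EXTERNAL,cv2.CHAIN_APPROX_NONE)[0],key=cv2.contourArea); return k
ValueError: max() iterable argument is empty
```

```bash
sed -i 's/V>125,/V>108,/; s/V>165/V>148/' m.py; python3 m.py; python3 -c "
import cv2;im=cv2.imread('pics/top0.png')
for u,v in [(172,250),(151,187),(172,275),(334,271),(277,246),(259,184),(119,286),(217,233)]:print(u,v,im[v,u])"
```

```text
pan circ [0.5966 0.2   ] D 0.0984 rect [0.5976 0.1991] [0.0955 0.0947] 86.2
dish circ [0.4161 0.1519] D 0.0505 rect [0.4155 0.1517] [0.0455 0.0475] 42.6
jarcap circ [ 0.3252 -0.2964] D 0.0524 rect [ 0.3246 -0.2972] [0.0496 0.0495] 13.0
flaskcap circ [0.4412 0.0157] D 0.0203 rect [0.4401 0.0148] [0.0163 0.0163] 86.3
vialcap circ [ 0.3974 -0.1443] D 0.0264 rect [ 0.3973 -0.1457] [0.0165 0.0248] 85.7
weight circ [0.3192 0.2909] D 0.0319 rect [0.3186 0.2909] [0.0278 0.0298] 86.3
tL circ [ 0.5983 -0.109 ] D 0.1093 rect [ 0.5981 -0.1102] [0.082  0.0816] 82.8
tM circ [ 0.5887 -0.1979] D 0.1104 rect [ 0.588  -0.1972] [0.0802 0.0823] 84.8
tR circ [ 0.5791 -0.2854] D 0.1094 rect [ 0.5782 -0.2853] [0.0805 0.082 ] 83.9
172 250 [152 155 155]
151 187 [121 129 131]
172 275 [115 129 137]
334 271 [30 27 34]
277 246 [35 37 37]
259 184 [77 79 81]
119 286 [107 113 114]
217 233 [36 35 38]
```

>>> {"method": "step_arm", "body": {
  "rows": [
    [[2,6,-1,0,0,0,0],[4,12,-4,0,0,0,0],[6,18,-7,0,0,0,0],[6.5,21.6,-8,0,0,0,0],[6.5,21.6,-8,0,0,0,0],[6.5,21.6,-8,0,0,0,0]]
  ]
}}

```text
time_s: 0.85
tool_pos: [0.3253, -0.2976, 0.1516]
tcp_rot: [3.054, 0.731, 0.0]
ft_force: [-0.5, -1.3, 0.1]
grip_width: 1.001
grip_force: 0.0
```

```bash
python3 - <<'E'
from h import *
s=bot.get_state(); print(s['tool_pos'],s['tcp_rot'],s['time_s']); c=bot.calibration("wrist"); im=bot.get_image("wrist"); cv2.imwrite("pics/w1.png",im)
print(proj(c,[.325,-.297,.06]))
E
```

```text
[ 0.32527537 -0.29760148  0.15156086] [3.05403365e+00 7.30949234e-01 3.63051266e-04] 0.85
[255.62835716 191.38254149]
```

View pics/w1.png

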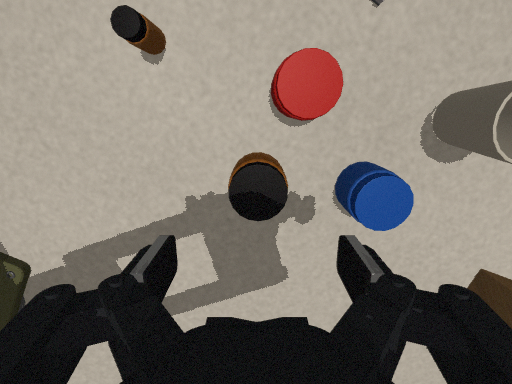

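Wrist view: the black-capped jar's cap is at about (258,187) against a prediction of (256,191), which agrees to within about 4 mm. It is clear of the blue (380,200) and red (307,84) jars, so I descend and grip.

>>> {"method": "step_arm", "body": {
  "rows": [
    [[0,0.2,-5,0,0,0,0],[0,0.2,-10,0,0,0,0],[0,0.2,-13,0,0,0,0],[0,0.2,-13.9,0,0,0,0],[0,0.2,-13.9,0,0,0,0],[0,0.2,-13.9,0,0,0,255],[0,0.2,-13.9,0,0,0,255],[0,0.2,-13.9,0,0,0,255],[0,0.2,-13.9,0,0,0,255],[0,0.2,-13.9,0,0,0,255]]
  ]
}}

```text
time_s: 2.15
tool_pos: [0.3258, -0.2963, 0.0141]
tcp_rot: [3.052, 0.729, 0.003]
ft_force: [-0.2, -0.5, 7.2]
grip_width: 0.665
grip_force: 62.3
```

>>> {"method": "step_arm", "body": {
  "rows": [
    [[0,0,5,0,0,0,255],[0,0,10,0,0,0,255],[4,2.7,11,0,0,0,255],[8.5,5.8,11,0,0,0,255],[13,8.9,11,0,0,0,255],[17.5,12,11,0,0,0,255],[22,15,11,0,0,0,255],[25.5,17.5,9,0,0,0,255],[27.2,18.6,6,0,0,0,255],[27.2,18.6,4,0,0,0,255],[27.2,18.6,4,0,0,0,255],[27.2,18.6,4,0,0,0,255]]
  ]
}}

```text
time_s: 3.65
tool_pos: [0.5971, -0.1092, 0.0534]
tcp_rot: [3.055, 0.729, 0.002]
ft_force: [0.1, -0.2, -1.3]
grip_width: 0.66
grip_force: 65.0
```

```bash
python3 - <<'E'
from h import *
c=bot.calibration("wrist"); im=bot.get_image("wrist"); cv2.imwrite("pics/w2.png",im)
for p in [(.598,-.110,.003),(.588,-.198,.003)]: print(proj(c,p))
E
```

```text
[257.93799814 206.7012916 ]
[349.95022395 263.67768709]
```

View pics/w2.png

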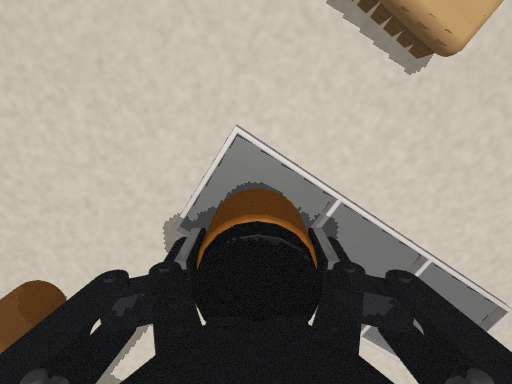

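Wrist view: the jar is held over the left compartment. The tray's far-left corner is at (238,126) and the right one at (506,311). I check those against the tray estimate.

```bash
python3 - <<'E'
from h import *
c=bot.calibration("wrist"); 
a=ray(c,(238,126),.012); b=ray(c,(507,311),.012); print(a,b,np.linalg.norm(a-b))
d=(a-b)/np.linalg.norm(a-b); n=np.array([d[1],-d[0],0]); m=(a+b)/2-n*.046
print("yaw",np.arctan2(-d[0],d[1]),[ (m+k*d).round(4) for k in(.088,0,-.088)])
E
```

```text
[ 0.64566333 -0.07136996  0.012     ] [ 0.61211624 -0.33037034  0.012     ] 0.2611639439613953
yaw -0.12880814152227482 [array([ 0.5946, -0.1077,  0.012 ]), array([ 0.5833, -0.195 ,  0.012 ]), array([ 0.572 , -0.2822,  0.012 ])]
```

>>> {"method": "step_arm", "body": {
  "rows": [
    [[0,0,-2,0,0,0,255],[0,0,-3.2,0,0,0,255],[0,0,-3.6,0,0,0,255],[0,0,-3.6,0,0,0,255],[0,0,-3.6,0,0,0,0],[0,0,-3.6,0,0,0,0],[0,0,-3.6,0,0,0,0],[0,0,-1,0,0,0,0],[0,0,4,0,0,0,0],[0,0,10,0,0,0,0]]
  ]
}}

```text
time_s: 4.95
tool_pos: [0.5958, -0.1087, 0.1524]
tcp_rot: [-3.054, -0.729, 0.004]
ft_force: [1.3, -0.4, 0.8]
grip_width: 1.003
grip_force: 0.0
```

>>> {"method": "step_arm", "body": {
  "rows": [
    [[-5,-0.9,0,0,0,0,0],[-10,-1.8,0,0,0,0,0],[-15,-2.7,0,0,0,0,0],[-20,-3.5,-1,0,0,0,0],[-20,-3.5,-2,0,0,0,0],[-20,-3.5,-2,0,0,0,0],[-20,-3.5,-2,0,0,0,0]]
  ]
}}

```text
time_s: 5.82
tool_pos: [0.3986, -0.1444, 0.1327]
tcp_rot: [3.054, 0.73, 0.002]
ft_force: [0.9, -0.3, 0.3]
grip_width: 1.002
grip_force: 0.0
```

```bash
cat > w.py <<'E'
import sys
from h import *
s=bot.get_state(); c=bot.calibration("wrist"); im=bot.get_image("wrist"); print(s['tool_pos'].round(4))
cv2.imwrite(sys.argv[1],im)
p=np.array([float(v) for v in sys.argv[2].split(',')]); z=p[2]; uv=proj(c,p).round().astype(int); print("pred",uv)
g=cv2.cvtColor(im,cv2.COLOR_BGR2GRAY); lo,hi=float(sys.argv[3]),float(sys.argv[4]); r=int(sys.argv[5])
m=cv2.inRange(g,lo,hi); w=np.zeros_like(m); y0,x0=max(uv[1]-r,0),max(uv[0]-r,0); w[y0:uv[1]+r,x0:uv[0]+r]=m[y0:uv[1]+r,x0:uv[0]+r]
w=cv2.morphologyEx(w,cv2.MORPH_OPEN,np.ones((3,3)))
for k in sorted(cv2.findContours(w,0,2)[0],key=cv2.contourArea)[-3:]:
    P=np.array([ray(c,q[0],z)[:2] for q in k],np.float32); a,R=cv2.minEnclosingCircle(P); print(np.round(a,4),"D",round(2*R,4),"area",cv2.contourArea(k),"bbox",cv2.boundingRect(k))
E
python3 w.py pics/w3.png .3975,-.145,.06 0 45 50
```

```text
[ 0.3986 -0.1444  0.1327]
pred [256 199]
[ 0.4017 -0.1462] D 0.0254 area 580.5 bbox (247, 182, 27, 29)
```

>>> {"method": "step_arm", "body": {
  "rows": [
    [[0.2,-0.1,-5,0,0,0,0],[0.2,-0.1,-9,0,0,0,0],[0.2,-0.1,-12,0,0,0,0],[0.2,-0.1,-12,0,0,0,0],[0.2,-0.1,-12,0,0,0,255],[0.2,-0.1,-12,0,0,0,255],[0.2,-0.1,-12,0,0,0,255],[0.2,-0.1,-12,0,0,0,255],[0.2,-0.1,-12,0,0,0,255],[0.2,-0.1,-12,0,0,0,255],[0.2,-0.1,-12,0,0,0,255]]
  ]
}}

```text
time_s: 7.25
tool_pos: [0.3995, -0.1453, 0.0134]
tcp_rot: [3.054, 0.729, 0.003]
ft_force: [-1.0, 0.5, 8.1]
grip_width: 0.27
grip_force: 58.4
```

>>> {"method": "step_arm", "body": {
  "rows": [
    [[0,0,5,0,0,0,255],[0,0,9,0,0,0,255],[4,-1.1,9,0,0,0,255],[9,-2.5,9,0,0,0,255],[14,-3.9,9,0,0,0,255],[18.7,-5.2,7,0,0,0,255],[18.7,-5.2,3,0,0,0,255],[18.7,-5.2,1.2,0,0,0,255],[18.7,-5.2,0.4,0,0,0,255],[18.7,-5.2,0.35,0,0,0,255],[18.7,-5.2,0.35,0,0,0,255]]
  ]
}}

```text
time_s: 8.62
tool_pos: [0.5859, -0.1971, 0.0169]
tcp_rot: [3.055, 0.729, 0.002]
ft_force: [0.6, 0.6, -0.5]
grip_width: 0.274
grip_force: 59.0
```

>>> {"method": "step_arm", "body": {
  "rows": [
    [[0,0,0,0,0,0,130],[0,0,0,0,0,0,130],[0,0,0,0,0,0,130],[0,0,4,0,0,0,130],[0,0,9,0,0,0,130],[0,0,14,0,0,0,60],[-5,7.5,14,0,0,0,0],[-10,14,14,0,0,0,0],[-14.5,21.2,13,0,0,0,0],[-14.5,21.2,13,0,0,0,0],[-14.5,21.2,13,0,0,0,0]]
  ]
}}

```text
time_s: 10.0
tool_pos: [0.4365, 0.0176, 0.1453]
tcp_rot: [-3.053, -0.735, 0.006]
ft_force: [0.7, 0.3, -0.1]
grip_width: 1.003
grip_force: 0.0
```

```bash
python3 w.py pics/w4.png .441,.0155,.095 0 45 60
```

```text
[0.4365 0.0176 0.1453]
pred [262 203]
[0.4695 0.0286] D 0.0022 area 4.0 bbox (263, 161, 3, 3)
[0.4417 0.0158] D 0.0247 area 665.5 bbox (249, 187, 28, 31)
```

View pics/w4.png

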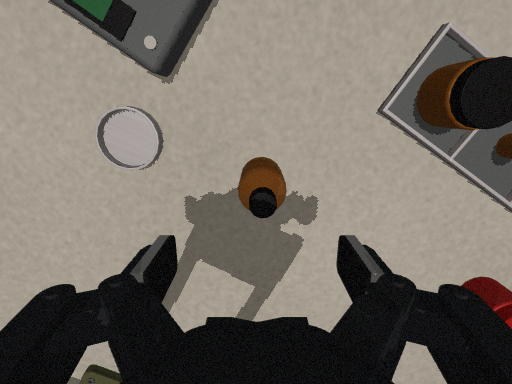

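Wrist view: jar and vial stand in the tray at the right. The bottle's cap is at (263,203), which is (.442,.016) and matches. I settle first, then descend.

>>> {"method": "step_arm", "body": {
  "rows": [
    [[0,0,-3,0,0,0,0],[0,0,-3,0,0,0,0],[0,0,-3,0,0,0,0]]
  ]
}}

```text
time_s: 10.42
tool_pos: [0.442, 0.0142, 0.1162]
tcp_rot: [3.056, 0.728, 0.001]
ft_force: [-0.1, 0.3, 0.6]
grip_width: 1.0
grip_force: 0.0
```

>>> {"method": "step_arm", "body": {
  "rows": [
    [[0,0.1,-5,0,0,0,0],[0,0.1,-8,0,0,0,0],[0,0.1,-8.9,0,0,0,0],[0,0.1,-8.9,0,0,0,0],[0,0.1,-8.9,0,0,0,255],[0,0.1,-8.9,0,0,0,255],[0,0.1,-8.9,0,0,0,255],[0,0.1,-8.9,0,0,0,255],[0,0.1,-8.9,0,0,0,255],[0,0.1,-8.9,0,0,0,255]]
  ]
}}

```text
time_s: 11.68
tool_pos: [0.4417, 0.016, 0.0281]
tcp_rot: [3.055, 0.73, 0.004]
ft_force: [-1.2, -1.0, 7.9]
grip_width: 0.499
grip_force: 59.8
```

>>> {"method": "step_arm", "body": {
  "rows": [
    [[0,0,5,0,0,0,255],[0,0,10,0,0,0,255],[2,-4.5,10,0,0,0,255],[4,-9,10,0,0,0,255],[6,-13.5,10,0,0,0,255],[8,-18,10,0,0,0,255],[10,-22.5,10,0,0,0,255],[12,-27,10,0,0,0,255],[13.4,-30.1,10,0,0,0,255],[13.4,-30.1,7,0,0,0,255],[13.4,-30.1,3,0,0,0,255],[13.4,-30.1,3,0,0,0,255]]
  ]
}}

```text
time_s: 13.18
tool_pos: [0.5716, -0.2832, 0.0536]
tcp_rot: [-3.05, -0.728, 0.01]
ft_force: [-0.4, 0.0, -0.6]
grip_width: 0.491
grip_force: 61.8
```

>>> {"method": "step_arm", "body": {
  "rows": [
    [[0,0,-2,0,0,0,255],[0,0,-2.6,0,0,0,255],[0,0,-2.65,0,0,0,255],[0,0,-2.65,0,0,0,255],[0,0,-2.65,0,0,0,60],[0,0,-2.65,0,0,0,60],[0,0,-2.65,0,0,0,60],[0,0,3,0,0,0,60],[0,0,9,0,0,0,60],[0,0,13,0,0,0,0],[0,0,13,0,0,0,0]]
  ]
}}

```text
time_s: 14.55
tool_pos: [0.5773, -0.2864, 0.1916]
tcp_rot: [3.049, 0.728, 0.011]
ft_force: [0.8, -1.0, -0.6]
grip_width: 1.0
grip_force: 0.0
```

>>> {"method": "step_arm", "body": {
  "rows": [
    [[-2,5.4,0,0,0,0,0],[-4,10.9,0,0,0,0,0],[-6,16.3,-1,0,0,0,0],[-8,21.8,-2,0,0,0,0],[-10,27.3,-3,0,0,0,0],[-12,32.8,-4,0,0,0,0],[-14,38.2,-5,0,0,0,0],[-16,43.7,-5.7,0,0,0,0],[-16,43.7,-5.7,0,0,0,0],[-16,43.7,-5.7,0,0,0,0],[-16,43.7,-5.7,0,0,0,0]]
  ]
}}

```text
time_s: 15.92
tool_pos: [0.4153, 0.1509, 0.1296]
tcp_rot: [3.056, 0.727, -0.0]
ft_force: [0.4, -0.4, -0.5]
grip_width: 1.0
grip_force: 0.0
```

```bash
python3 w.py pics/w5.png .4155,.152,.014 0 255 2
python3 - <<'E'
from h import *
c=bot.calibration("wrist"); im=cv2.imread("pics/w5.png"); 
top=bot.get_image("top"); cv2.imwrite("pics/top1.png",top)
out=np.zeros((390,780,3),np.uint8); out[:,:]=cv2.resize(top[150:300,100:400],(780,390),interpolation=cv2.INTER_CUBIC); cv2.imwrite("pics/crop1.png",out)
E
```

```text
[0.4153 0.1509 0.1296]
pred [256 184]
[0.4156 0.1521] D 0.0044 area 9.0 bbox (254, 182, 4, 4)
```

View pics/w5.png

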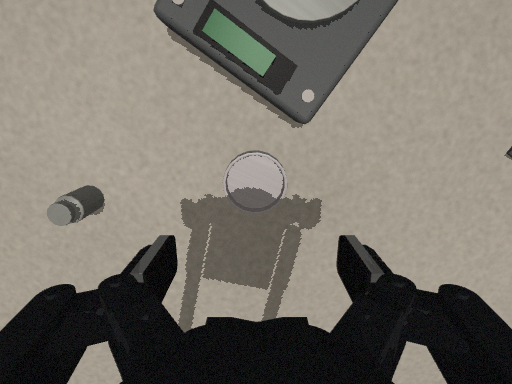

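View pics/crop1.png

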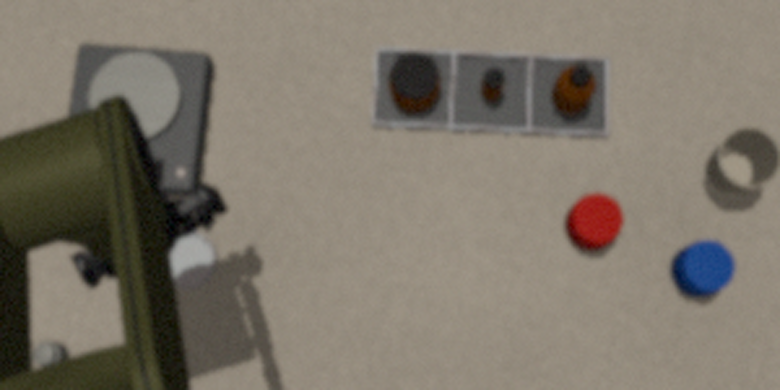

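Wrist view: the dish rim is centred at (255,181) against a prediction of (256,184). Top crop: jar, vial and bottle stand upright in the left, middle and right compartments. I descend onto the dish.

>>> {"method": "step_arm", "body": {
  "rows": [
    [[0.2,0.2,-5,0,0,0,0],[0.2,0.2,-10,0,0,0,0],[0.2,0.2,-12.5,0,0,0,0],[0.2,0.2,-13.2,0,0,0,0],[0.2,0.2,-13.2,0,0,0,0],[0.2,0.2,-13.2,0,0,0,255],[0.2,0.2,-13.2,0,0,0,255],[0.2,0.2,-13.2,0,0,0,255],[0.2,0.2,-13.2,0,0,0,255],[0.2,0.2,-13.2,0,0,0,255]]
  ]
}}

```text
time_s: 17.27
tool_pos: [0.418, 0.1542, -0.0002]
tcp_rot: [3.056, 0.73, 0.006]
ft_force: [-0.9, -1.8, 10.2]
grip_width: 0.713
grip_force: 62.3
```

>>> {"method": "step_arm", "body": {
  "rows": [
    [[0,0,4,0,0,0,255],[0,0,9,0,0,0,255],[0,0,12,0,0,0,255],[0,0,12,0,0,0,255]]
  ]
}}

```text
time_s: 17.77
tool_pos: [0.4191, 0.1547, 0.1211]
tcp_rot: [-3.055, -0.73, -0.013]
ft_force: [-0.6, -0.3, -1.2]
grip_width: 0.712
grip_force: 66.2
```

```bash
python3 w.py pics/w6.png .418,.154,.12 0 255 2
```

```text
[0.4191 0.1547 0.1211]
pred [257 239]
[0.418  0.1542] D 0.0028 area 9.0 bbox (255, 237, 4, 4)
```

View pics/w6.png

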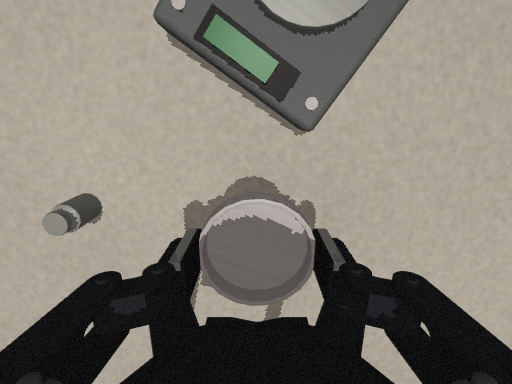

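Wrist view: dish held level between the pads, centred at (258,251). Now to the pan.

>>> {"method": "step_arm", "body": {
  "rows": [
    [[4.5,1.1,0,0,0,0,255],[9,2.3,0,0,0,0,255],[13.5,3.5,0,0,0,0,255],[17.8,4.6,-1,0,0,0,255],[17.8,4.6,-4,0,0,0,255],[17.8,4.6,-5.5,0,0,0,255],[17.8,4.6,-6,0,0,0,255],[17.8,4.6,-6,0,0,0,255],[17.8,4.6,-6,0,0,0,255]]
  ]
}}

```text
time_s: 18.95
tool_pos: [0.5952, 0.2002, 0.0589]
tcp_rot: [-3.056, -0.73, -0.003]
ft_force: [-0.0, 0.5, -0.1]
grip_width: 0.71
grip_force: 66.2
```

```bash
python3 w.py pics/w7.png .596,.199,.052 0 255 2
```

```text
[0.5952 0.2002 0.0589]
pred [259 232]
[0.5962 0.1993] D 0.0029 area 9.0 bbox (257, 230, 4, 4)
```

View pics/w7.png

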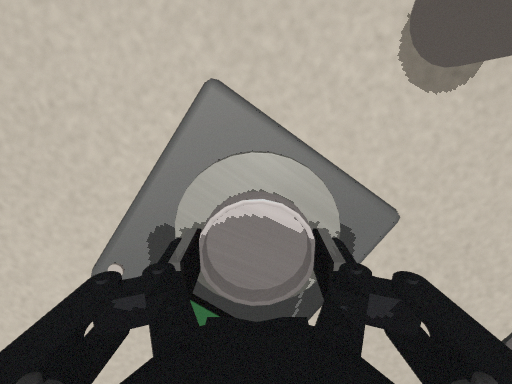

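Wrist view: the pan spans columns 175–340 with its top edge at row 152, so its centre is about (258,232), matching the estimate. I lower and release.

>>> {"method": "step_arm", "body": {
  "rows": [
    [[0,0,-0.5,0,0,0,255],[0,0,-0.7,0,0,0,255],[0,0,-0.7,0,0,0,255],[0,0,-0.7,0,0,0,0],[0,0,-0.7,0,0,0,0],[0,0,-0.7,0,0,0,0],[0,0,-0.7,0,0,0,0],[0,0,3,0,0,0,0],[0,0,8,0,0,0,0],[0,0,8,0,0,0,0],[0,0,8,0,0,0,0]]
  ]
}}

```text
time_s: 20.38
tool_pos: [0.5945, 0.1999, 0.1377]
tcp_rot: [3.056, 0.73, -0.0]
ft_force: [-0.3, -0.8, 0.8]
grip_width: 1.001
grip_force: 0.0
```

```bash
python3 w.py pics/w8.png .596,.199,.066 0 255 2
```

```text
[0.5945 0.1999 0.1377]
pred [258 197]
[0.5963 0.1999] D 0.0038 area 9.0 bbox (256, 195, 4, 4)
```

View pics/w8.png

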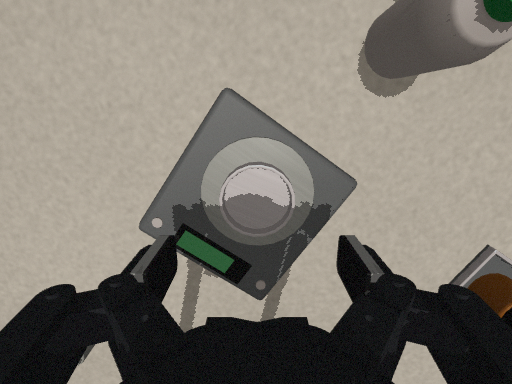

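```bash
python3 - <<'E'
from h import *
c=bot.calibration("wrist"); print(ray(c,(257,199.5),.066),ray(c,(258,191.5),.052))
E
```

```text
[0.59324935 0.19901666 0.066     ] [0.59600999 0.19941506 0.052     ]
```

Dish is within 3 mm of the pan's centre. Now the weight.

>>> {"method": "step_arm", "body": {
  "rows": [
    [[-5,1.6,2,0,0,0,0],[-10,3.3,2,0,0,0,0],[-15,5,1,0,0,0,0],[-20,6.6,0,0,0,0,0],[-25,8.2,0,0,0,0,0],[-27.6,9.1,0,0,0,0,0],[-27.6,9.1,0,0,0,0,0],[-27.6,9.1,0,0,0,0,0],[-27.6,9.1,0,0,0,0,0]]
  ]
}}

```text
time_s: 21.55
tool_pos: [0.32, 0.2909, 0.1376]
tcp_rot: [3.056, 0.728, 0.0]
ft_force: [0.1, -0.5, 0.0]
grip_width: 1.002
grip_force: 0.0
```

```bash
python3 w.py pics/w9.png .319,.291,.049 0 255 2
```

```text
[0.32   0.2909 0.1376]
pred [256 193]
[0.3196 0.2917] D 0.0041 area 9.0 bbox (254, 191, 4, 4)
```

View pics/w9.png

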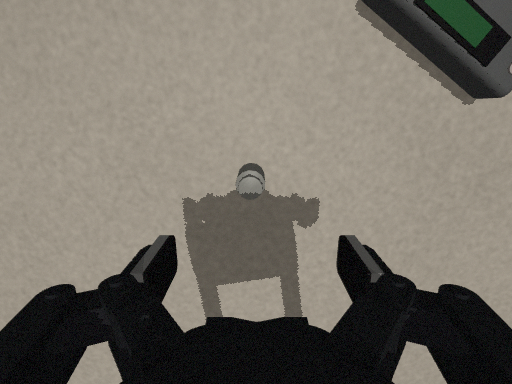

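```bash
python3 - <<'E'
from h import *
c=bot.calibration("wrist"); print(ray(c,(250.5,188),.049))
E
```

```text
[0.3212172 0.2974231 0.049    ]
```

>>> {"method": "step_arm", "body": {
  "rows": [
    [[0.1,0.6,-5,0,0,0,0],[0.1,0.6,-10,0,0,0,0],[0.1,0.6,-12.4,0,0,0,0],[0.1,0.6,-12.4,0,0,0,0],[0.1,0.6,-12.4,0,0,0,255],[0.1,0.6,-12.4,0,0,0,255],[0.1,0.6,-12.4,0,0,0,255],[0.1,0.6,-12.4,0,0,0,255],[0.1,0.6,-12.4,0,0,0,255],[0.1,0.6,-12.4,0,0,0,255],[0.1,0.6,-12.4,0,0,0,255]]
  ]
}}

```text
time_s: 22.98
tool_pos: [0.3204, 0.2975, 0.015]
tcp_rot: [-3.055, -0.73, -0.004]
ft_force: [0.3, -1.2, 7.8]
grip_width: 0.303
grip_force: 58.5
```

>>> {"method": "step_arm", "body": {
  "rows": [
    [[0,0,5,0,0,0,255],[0,0,10,0,0,0,255],[4.5,-1.6,12,0,0,0,255],[9,-3.2,12,0,0,0,255],[13.5,-4.8,12,0,0,0,255],[18,-6.4,12,0,0,0,255],[22.5,-8,12,0,0,0,255],[27.2,-9.7,11,0,0,0,255],[27.2,-9.7,9,0,0,0,255],[27.2,-9.7,9,0,0,0,255],[27.2,-9.7,9,0,0,0,255]]
  ]
}}

```text
time_s: 24.35
tool_pos: [0.591, 0.2002, 0.1041]
tcp_rot: [-3.055, -0.73, 0.001]
ft_force: [0.8, 1.2, -1.2]
grip_width: 0.302
grip_force: 60.0
```

```bash
python3 w.py pics/w10.png .5935,.199,.066 0 255 2
```

```text
[0.591  0.2002 0.1041]
pred [260 211]
[0.5937 0.1992] D 0.0033 area 9.0 bbox (258, 209, 4, 4)
```

View pics/w10.png

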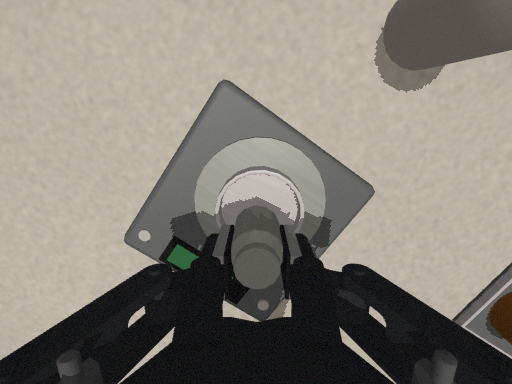

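Wrist view: the weight is held over the dish, whose rim centre is at (260,211) as predicted. I lower 3.3 cm and release.

>>> {"method": "step_arm", "body": {
  "rows": [
    [[0.25,-0.1,-1,0,0,0,255],[0.25,-0.1,-2.3,0,0,0,255],[0.25,-0.1,-3,0,0,0,255],[0.25,-0.1,-3.3,0,0,0,255],[0.25,-0.1,-3.3,0,0,0,255]]
  ]
}}

```text
time_s: 25.02
tool_pos: [0.5942, 0.199, 0.0706]
tcp_rot: [-3.056, -0.73, 0.0]
ft_force: [0.8, -0.1, -1.3]
grip_width: 0.301
grip_force: 60.1
```

>>> {"method": "step_arm", "body": {
  "rows": [
    [[0,0,-0.05,0,0,0,255],[0,0,-0.05,0,0,0,135],[0,0,-0.05,0,0,0,135],[0,0,-0.05,0,0,0,135],[0,0,-0.05,0,0,0,135],[0,0,4,0,0,0,135],[0,0,10,0,0,0,100],[-6,0,12,0,0,0,0],[-12,0,12,0,0,0,0],[-18,0,12,0,0,0,0],[-18,0,12,0,0,0,0],[-18,0,12,0,0,0,0]]
  ]
}}

```text
time_s: 26.52
tool_pos: [0.415, 0.1993, 0.1915]
tcp_rot: [-3.055, -0.73, -0.004]
ft_force: [0.2, 0.1, 0.7]
grip_width: 1.002
grip_force: 0.0
```

>>> {"method": "step_arm", "body": {
  "rows": [
    [[0,-5,2,0,0,0,0],[0,-10,4,0,0,0,0],[-2,-15,4,0,0,0,0],[-2,-15,4,0,0,0,0],[-2,-15,4,0,0,0,0]]
  ]
}}

```text
time_s: 27.15
tool_pos: [0.3961, 0.0488, 0.2311]
tcp_rot: [-3.056, -0.727, -0.003]
ft_force: [0.1, 0.9, 0.7]
grip_width: 0.999
grip_force: 0.0
```

```bash
python3 - <<'E'
from h import *
print(bot.get_state()['tool_pos'])
t=bot.get_image("top"); s=bot.get_image("scene"); w=bot.get_image("wrist"); cv2.imwrite("pics/w11.png",w)
a=cv2.resize(t[150:240,110:350],(800,300),interpolation=cv2.INTER_CUBIC); b=cv2.resize(s[140:305,170:410],(436,300),interpolation=cv2.INTER_CUBIC)
o=np.zeros((600,800,3),np.uint8); o[:300]=a; o[300:,:436]=b; o[300:,436:]=cv2.resize(w,(364,300)); cv2.imwrite("pics/fin.png",o)
c=bot.calibration("top")
for n,p in dict(pan=(.5955,.1993,.052),dish=(.594,.199,.066),wt=(.594,.199,.104),jar=(.597,-.109,.063),vial=(.5865,-.1965,.063),fl=(.576,-.285,.098)).items():
    q=proj(c,p); print(n,q.round(1),((q-[110,150])*[800/240,300/90]).round())
E
```

```text
[0.39607068 0.04879351 0.23110636]
pan [151.3 186.6] [138. 122.]
dish [150.3 185.8] [134. 119.]
wt [147.2 182.4] [124. 108.]
jar [258.8 178.2] [496.  94.]
vial [289.7 179.8] [599.  99.]
fl [322.9 178.1] [710.  94.]
```

View pics/fin.png

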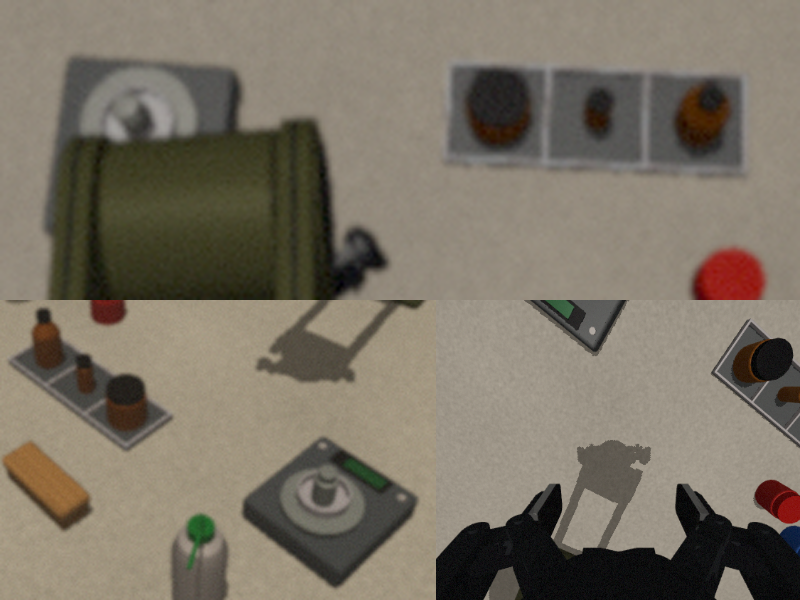

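The final check shows everything upright and in place. In the crop, the caps are at (498,94), (600,99) and (712,95), against predicted centres of (496,94), (599,99) and (710,94). The weight stands in the dish on the pan.

```bash
python3 -c "
from rig import bot
print(bot.sign_off())"
```

```text
the job is handed in; nothing more can be done
None
```

I handed the job in at about 27 s: the dish is on the pan with the weight in it, and the jar, vial and bottle stand upright in their compartments, each within a few mm of centre in the last pictures; sign-off returned no verdict.

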